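Level the countertop griddle and check it under a firm hand

ROBOT

A 6-joint arm with a two-finger parallel gripper is mounted at the origin on the work surface. World frame = base frame: x ahead of the robot, y to its left, z up, the work surface at z = 0. Lengths are in m, angles in rad, forces in N, time in s.
With the tool pointing down it reaches from about 0.35 to 0.85 m from the base axis. Payload 8.1 kg.
Tool frame: the origin (TCP) lies at the very end of the fingers, on their centre line; the grasp point (between the pads) lies 19 mm behind it; z points along the fingers, y is the direction in which the jaws open and shut (so a half turn about z gives the same grasp; the last joint's range is limited). The gripper opens to 93 mm and grips with 3 to 60 N. Pads are 15 mm wide; open, the fingers measure 128 mm over their backs; the gripper's body (75 mm by 188 mm) begins 65 mm behind the grasp point.
Start: joints at [-1.207, 0.13, 1.488, -0, 1.523, -0.085], TCP at [0.26, -0.541, 0.219] pointing down, gripper open.
Joint ranges: [-2.96, 2.96], [-0.89, 2.26], [0.02, 2.5], [-1.34, 4.48], [0, 2.73], [-2.66, 2.66]. Speed limits (rad/s): [2.39, 2.39, 2.79, 3.14, 3.14, 3.14].

INTERFACE

Orientations are given as a rotation vector (axis times angle).
In Python, from plant import robot gives the robot as it stands.
- The arm moves only by the shell command python3 -m inch 'ROWS' [FORCE]. ROWS is JSON, a list that holds one entry, the list of rows, each a list of 7 numbers: the shift along the tool's x, y, z in cm, then the turn, a rotation vector about the tool's x, y, z in degrees, then the gripper command: -1 is fully open, 1 is shut, values between are in proportion. A call has 1 to 5 rows; each row shifts and turns the commanded pose from where the row before left it, along the tool's axes as they then stand; what a row does not reach is not made up. A row lasts 1/10 s, in which the tool goes at most 50 mm and 8.59 degrees, less where a joint would pass 70% of its speed; a pose out of reach is approached as far as the arm can. A call with a gripper value outside its range is refused whole. The fingers move at their own pace and stop on an object; FORCE is the grip in N (left out, the last holds). Time passes only in rows, so rows that do not move let the fingers close. It gives the time, the measured TCP pose, the force and the opening at its end, in the units of the state.
- robot.read_state(): the state, without advancing time (a new reading comes with each control period).
- robot.read_camera(name): name is "scene" or "top" or "wrist"; returns a dict with "image" (480x640x3 uint8, blue, green, red), "K" (3x3 intrinsics, pixels), "R" (3x3) and "t" (3): a world point X has camera coordinates R X + t; the wrist camera has in their place "tool_from_camera" (4x4, takes a point from camera to tool coordinates, whose origin is the TCP and whose axes are the flange's). Camera axes: x right, y down, z forward; pixel columns grow to the right and rows downward; lengths in m; the calibration is good to about 2 mm. A picture is of the moment at which its call begins: read the wrist's pose just before it. There is no depth.
- robot.close_job(): hands the job in, once; it reports no verdict.
The state is a dict: "t": time; "q": joint angles; "dq": joint speeds; "joint_torque": joint torques, N m; "tool_pos": TCP position; "orientation": TCP orientation; "force": force on the tool from outside, world axes, zero at the start; "wrist_torque": the same for the moment, N m; "opening": finger opening in m.
Only numpy, scipy, OpenCV 4.12 (cv2) and the standard library are available. Lean on these libraries where they do the work, as an engineer would, in place of code of your own. Each camera call takes 0.05 s, during which the arm holds its last target. There are 200 camera calls.

TASK

Level the griddle: set the yellow spirit level down in the middle of the plate, along its long side so that it points at the levelling foot, and let go of it, then turn the foot's black hand knob until the bubble sits between its two lines. Then press the level down firmly onto the plate, with about a kilo of push and the bubble still between its lines, and finish like that, still pressing. Leave the other things on the counter where they are.

Things in the scene. Friction and masses are not known exactly. Their poses are not given: they have to be found in the camera images.
- level: Yellow torpedo spirit level with black end caps, 200 long (its x) x 26 wide (its y) x 40 high, about 0.25 kg, standing on its flat base on the counter at the left, 25 mm or more free on both sides. Origin: centre of the underside, z up. The top is solid but for the middle 54 mm of its length, where a trough 20 wide, 13 deep holds the green vial.
- bubble (a joint): Pale bubble in the green vial, 12 mm long: its offset along the level's +x in m, 0 in the middle, ends +-0.017. Two black lines 15 mm apart (inner edges): it is between them within 0.0015 of 0. It goes to the level's higher end, 0.6 mm per milliradian of slope, and settles in about 1.5 s.
- griddle: Cold electric countertop griddle, steel casing 230 (x) x 300 (y), dark flat plate on top. Origin: on the counter under the plate's centre; x from its front (dial, drawer) to its back, y along its long side to its left end, z up. Too heavy to shift. Two fixed feet under its left end (y +130), a levelling foot beyond its right end, which is too low at first; it slopes only along y.
- plate (a point): Centre of the top of the griddle's dark plate, about 85 mm above the counter, with the griddle's axes. The plate is 220 (x) x 290 (y); a splash guard at its far (+x) edge rises 21 mm above it.
- foot_knob (a point): Round black ribbed hand knob on the levelling foot's upright spindle, 44 across, 32 high, 195 mm from the plate's centre along -y. Point: on its axis at half height, 102 mm above the counter; it stays there as it turns. Clear all round from 86 mm up. Clockwise from above raises the right end: 1 rad moves the bubble 3.6 mm. Needs 1.3 to 3.4 rad in all, about 0.15 N m; stays where left.
- spatula: Bystander: a steel spatula, 240 long, lying on the counter at the right front; origin under its middle.
- cup: Bystander: a blue plastic cup, 76 across, 85 high, to the right of the levelling foot; origin at the centre of its underside.
- bowl: Bystander: a white bowl, 140 across, 60 high, behind the spirit level; origin at the centre of its underside.
- salt: Bystander: a small glass jar with a steel cap, 48 across, 85 high, behind the spirit level; origin at the centre of its underside.
- ketchup: Bystander: a red squeeze bottle, 58 across, 175 high, behind the griddle; origin at the centre of its underside.
- mustard: Bystander: a yellow squeeze bottle, 58 across, 175 high, behind the griddle; origin at the centre of its underside.
- oil: Bystander: an amber oil bottle, 64 across, 210 high, behind the griddle; origin at the centre of its underside.
Not all that is in view belongs to the job. Several things have the shape of the level; the one meant has the colours described above.

How it is judged:
On the way, in this order (a step that is already met when the one before it is completed fails the run):
1. the spirit level lies on the middle of the plate, along its long side, and is let go (horizontal distance between level and plate below 0.05 m and angle between the x axis of level and the y axis of plate, either way round below 0.2 rad and angle between level's own z axis and vertical below 0.06 rad and contact force between the fingers and level below 0.1 N and contact force between level and griddle above 1 N), for 0.3 s.
2. the bubble stands between its lines, by the foot alone: the level lies untouched and the plate is level (all of step 1 and value of joint bubble between -0.0015 and 0.0015 m and angle between plate's own z axis and vertical below 0.0035 rad), for 0.5 s.
3. the level is pressed firmly onto the plate (horizontal distance between level and plate below 0.05 m and angle between the x axis of level and the y axis of plate, either way round below 0.2 rad and angle between level's own z axis and vertical below 0.06 rad and contact force between level and griddle above 7 N and contact force between the fingers and level above 3 N), for 0.3 s.
At the end, for the whole second after the job is handed in: Fingers still pressing the level (3 N or more), 7 to 35 N between level and plate. Level centre within 50 mm of the plate centre, along the long side within 0.2 rad; bubble within 1.5 mm of the middle, plate within 3.5 mrad of level; level at rest (all of step 3 and value of joint bubble between -0.0015 and 0.0015 m and angle between plate's own z axis and vertical below 0.0035 rad and contact force between level and griddle below 35 N and linear speed of level below 0.01 m/s); the arm keeps its last pose, push and grip.
It fails at once if another thing on the counter is moved by more than 30 mm or tipped (distance of any of spatula, cup, bowl, salt, ketchup, mustard, oil from where it was at the start of the episode above 0.03 m or angle between any of cup, bowl, salt, ketchup, mustard, oil's own z axis and vertical above 0.3 rad).
It fails at once if the level is dropped instead of set down (contact force between level and anything else below 0.05 N and linear speed of level above 0.45 m/s).
It also fails if it takes over 72 s, if anything falls off the work surface, if the arm or the gripper's body presses on something with over 40 N, if the wrist force passes 120 N, or if a joint passes its speed limit or range.

## Working session

There is one attempt and no reset: what is moved stays moved. The work goes in short steps, Python scripts to look and compute and a shell command to move; the robot and the scene stay as the last step left them, time stands still between calls to the robot, and variables do not carry over. Pictures are saved under pics/ and viewed, about 8 in all and at most 12, crops included, and the job is handed in when it is done.

```bash
mkdir -p pics; ls
cat > h.py <<'E'
import numpy as np, cv2
from plant import robot
from scipy.spatial.transform import Rotation as R
def cam(n):
    s=robot.read_state(); c=robot.read_camera(n)
    if n=="wrist":
        T=np.eye(4); T[:3,:3]=R.from_rotvec(s["orientation"]).as_matrix(); T[:3,3]=s["tool_pos"]
        M=np.linalg.inv(T@np.array(c["tool_from_camera"])); c["R"]=M[:3,:3]; c["t"]=M[:3,3]
    return c
def ray(c,u,v,z):
    "world point at height z seen at pixel u,v"
    Rm=np.array(c["R"]);t=np.array(c["t"]);d=Rm.T@np.linalg.inv(c["K"])@[u,v,1];o=-Rm.T@t
    return o+d*(z-o[2])/d[2]
def proj(c,X):
    p=np.array(c["K"])@(np.array(c["R"])@X+np.array(c["t"])); return p[:2]/p[2]
E
python3 - <<'E'
from h import *
import pickle
for n in("top","scene"):
    c=cam(n); cv2.imwrite(f"pics/{n}0.png",c["image"]); pickle.dump(c,open(n+".pkl","wb"))
s=robot.read_state(); print({k:np.round(v,3) for k,v in s.items()})
print(R.from_rotvec(s["orientation"]).as_matrix().round(3))
E
```

```text
pics
{'t': np.float64(0.1), 'q': array([-1.207,  0.131,  1.489,  0.   ,  1.523, -0.085]), 'dq': array([ 0.   , -0.003, -0.004, -0.001,  0.   , -0.002]), 'joint_torque': array([ 2.0000e-03, -5.6134e+01, -4.9310e+01,  7.7000e-02,  2.9000e-02,
       -0.0000e+00]), 'tool_pos': array([ 0.26 , -0.54 ,  0.218]), 'orientation': array([-3.061, -0.699,  0.   ]), 'force': array([-0.557,  0.958,  0.188]), 'wrist_torque': array([-0.056,  0.002,  0.01 ]), 'opening': np.float64(0.093)}
[[ 0.901  0.434 -0.001]
 [ 0.434 -0.901  0.002]
 [ 0.    -0.002 -1.   ]]
```

View pics/top0.png

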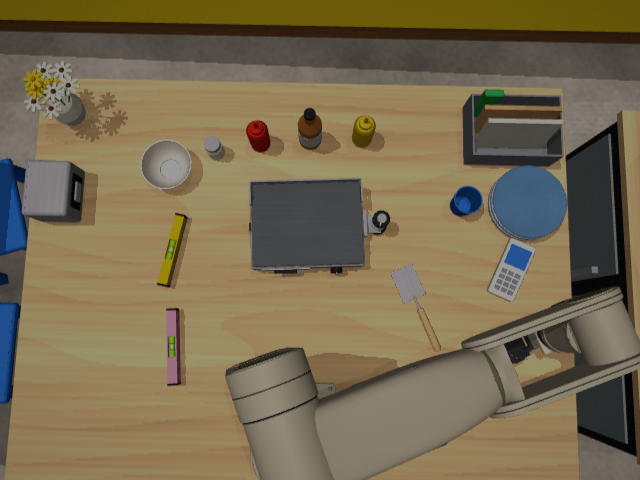

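View pics/scene0.png

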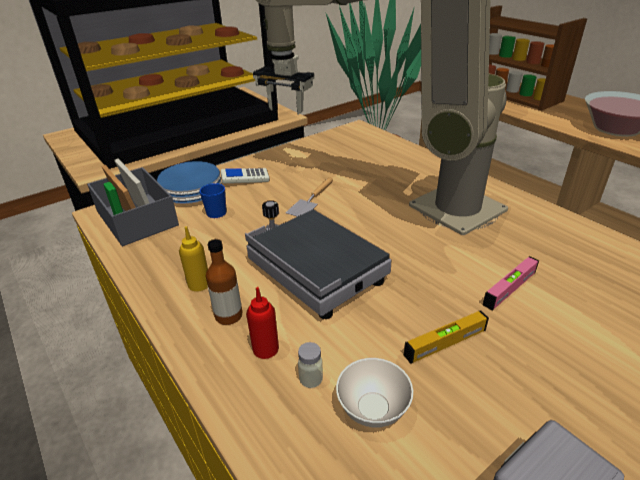

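The top view shows two level-shaped things: a yellow one with black caps at (172,250) and a pink one at (172,346). The yellow one fits the description. The griddle is at about (307,224) and the knob at (381,219). Next I'll measure these and confirm with an enlarged crop.

Run:
```python
from h import *
import pickle
c=pickle.load(open("top.pkl","rb")); im=c["image"]
a=cv2.resize(im[200:300,120:220],(400,400),interpolation=cv2.INTER_CUBIC)
b=cv2.resize(im[170:280,240:400],None,fx=2.5,fy=2.5,interpolation=cv2.INTER_CUBIC)
o=np.zeros((400,800,3),np.uint8);o[:,:400]=a;o[:275,400:]=b;cv2.imwrite("pics/crop1.png",o)
hs=cv2.cvtColor(im,cv2.COLOR_BGR2HSV)
m=cv2.inRange(hs,(22,170,90),(34,255,255)); m[:200]=0;m[300:]=0;m[:,:140]=0;m[:,205:]=0
r=cv2.minAreaRect(cv2.findNonZero(m)); print(r)
p=cv2.boxPoints(r); P=np.array([ray(c,u,v,.04) for u,v in p]); print(P.round(3), P.mean(0))
for n,u,v,z in(("TL",250,181,.085),("TR",361,179,.1),("BL",252,268,.085),("BR",365,266,.085),("knob",381,218,.118)): print(n,ray(c,u,v,z).round(3))
```

```text
((170.334228515625, 249.20022583007812), (9.712600708007812, 70.6169662475586), 14.420774459838867)
[[0.365 0.37  0.04 ]
 [0.551 0.333 0.04 ]
 [0.545 0.308 0.04 ]
 [0.359 0.344 0.04 ]] [0.4546752  0.33880836 0.04      ]
TL [0.635 0.127 0.085]
TR [ 0.643 -0.167  0.1  ]
BL [0.404 0.113 0.085]
BR [ 0.415 -0.18   0.085]
knob [ 0.536 -0.217  0.118]
```

View pics/crop1.png

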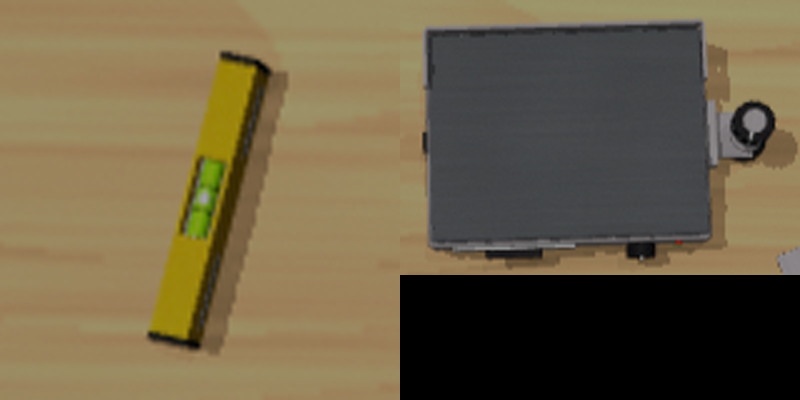

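The crop confirms it: yellow body, black caps and a green vial centred near px (171,249). Now a small planner that prints tool-frame rows.

```bash
cat >> h.py <<'E'
def yaw_of(s):
    m=R.from_rotvec(s["orientation"]).as_matrix(); return np.arctan2(m[1,0],m[0,0])
def plan(way, start=None):
    "way: list of (x,y,z,yaw_deg,n rows). prints the one row (repeated n times) for each leg"
    s=robot.read_state()
    p,y=(np.array(s["tool_pos"]),yaw_of(s)) if start is None else (np.array(start[:3]),np.radians(start[3]))
    f=lambda a:np.array([[np.cos(a),np.sin(a),0],[np.sin(a),-np.cos(a),0],[0,0,-1]])
    for x,yy,z,yd,n in way:
        dy=(np.radians(yd)-y+np.pi)%(2*np.pi)-np.pi
        st=np.radians(np.round(np.degrees(dy)/n,1))
        A=sum(f(y+k*st) for k in range(n)); d=np.round(100*np.linalg.solve(A,np.array([x,yy,z])-p),2)
        print(n,"x",[*d.tolist(),0,0,round(-np.degrees(st),1)])
        p=p+A@d/100; y+=n*st
    print("end",p.round(4),np.degrees(y).round(2))
E
python3 - <<'E'
from h import *
w=[]
a0,a1=np.arctan2(-.54,.26),np.arctan2(.336,.455)
for k in range(1,6):
    t=k/5; a=a0+(a1-a0)*t; r=.6+(.566-.6)*t-.25*t*(1-t)
    w.append((r*np.cos(a),r*np.sin(a),.22-.06*max(0,t-.6)/.4,25.7+143*t,5))
plan(w)
E
```

```text
5 x [4.09, -0.83, -0.05, 0, 0, np.float64(-5.7)]
5 x [3.85, 0.12, 0.0, 0, 0, np.float64(-5.7)]
5 x [3.55, 1.03, 0.0, 0, 0, np.float64(-5.8)]
5 x [3.2, 1.91, 0.6, 0, 0, np.float64(-5.7)]
5 x [2.79, 2.78, 0.6, 0, 0, np.float64(-5.7)]
end [0.4552 0.3361 0.1602] 168.71
```

```bash
python3 -m inch '[[[4.1,-0.8,0,0,0,-5.7,-1],[4.1,-0.8,0,0,0,-5.7,-1],[4.1,-0.8,0,0,0,-5.7,-1],[4.1,-0.8,0,0,0,-5.7,-1],[4.1,-0.8,0,0,0,-5.7,-1]]]' 15
python3 -m inch '[[[3.85,0.1,0,0,0,-5.7,-1],[3.85,0.1,0,0,0,-5.7,-1],[3.85,0.1,0,0,0,-5.7,-1],[3.85,0.1,0,0,0,-5.7,-1],[3.85,0.1,0,0,0,-5.7,-1]]]'
python3 -m inch '[[[3.55,1,0,0,0,-5.8,-1],[3.55,1,0,0,0,-5.8,-1],[3.55,1,0,0,0,-5.8,-1],[3.55,1,0,0,0,-5.8,-1],[3.55,1,0,0,0,-5.8,-1]]]'
python3 -m inch '[[[3.2,1.9,0.6,0,0,-5.7,-1],[3.2,1.9,0.6,0,0,-5.7,-1],[3.2,1.9,0.6,0,0,-5.7,-1],[3.2,1.9,0.6,0,0,-5.7,-1],[3.2,1.9,0.6,0,0,-5.7,-1]]]'
python3 -m inch '[[[2.8,2.8,0.6,0,0,-5.7,-1],[2.8,2.8,0.6,0,0,-5.7,-1],[2.8,2.8,0.6,0,0,-5.7,-1],[2.8,2.8,0.6,0,0,-5.7,-1],[2.8,2.8,0.6,0,0,-5.7,-1]]]'
python3 -m inch '[[[0,0,0,0,0,0,-1],[0,0,0,0,0,0,-1]]]'
python3 - <<'E'
from h import *
c=cam("wrist"); im=c["image"]; cv2.imwrite("pics/w1.png",im)
s=robot.read_state(); print(s["t"],s["tool_pos"].round(4),np.degrees(yaw_of(s)),s["q"].round(2))
m=cv2.inRange(cv2.cvtColor(im,cv2.COLOR_BGR2HSV),(22,170,60),(34,255,255)); r=cv2.minAreaRect(cv2.findNonZero(m)); print(r)
P=np.array([ray(c,u,v,.04) for u,v in cv2.boxPoints(r)]); print(P.round(3),P.mean(0))
E
```

```text
t: 0.6
tool_pos: [0.3991, -0.385, 0.218]
orientation: [-2.793, -1.437, 0.0]
force: [0.3, 0.6, -0.4]
opening: 0.0929
t: 1.1
tool_pos: [0.4818, -0.2133, 0.2181]
orientation: [-2.353, -2.08, 0.0]
force: [0.9, -0.4, -0.0]
opening: 0.0925
t: 1.6
tool_pos: [0.5175, -0.0345, 0.2181]
orientation: [-1.757, -2.603, 0.0]
force: [0.2, -0.2, 0.4]
opening: 0.0929
t: 2.1
tool_pos: [0.5094, 0.1495, 0.1879]
orientation: [-1.063, -2.956, 0.001]
force: [0.3, -0.0, 0.5]
opening: 0.0933
t: 2.6
tool_pos: [0.453, 0.3372, 0.1579]
orientation: [-0.303, -3.126, 0.001]
force: [0.2, 0.5, -0.0]
opening: 0.0934
t: 2.8
tool_pos: [0.4529, 0.3363, 0.1579]
orientation: [-0.307, -3.126, 0.002]
force: [0.8, -0.0, -0.2]
opening: 0.0925
2.85 [0.4537 0.3356 0.1583] 168.69892475754202 [ 0.55  0.07  1.66 -0.    1.41 -0.83]
((353.6520080566406, 394.283935546875), (468.0087585449219, 364.50189208984375), 45.75137710571289)
[[0.522 0.074 0.04 ]
 [0.349 0.36  0.04 ]
 [0.729 0.628 0.04 ]
 [1.104 0.305 0.04 ]] [0.67607697 0.34162272 0.04      ]
```

View pics/w1.png

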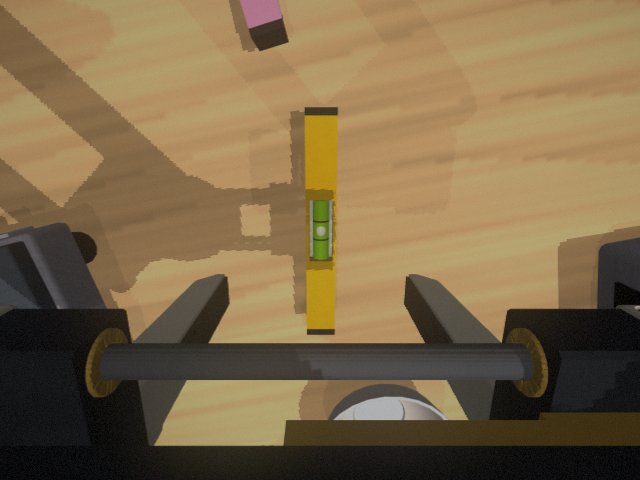

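The level is seen cleanly at u≈321, running from (321,108) to (321,333), with its vial at (321,230). I'll place those pixels and plan the descent.

Run:
```python
from h import *
c=cam("wrist")
A,B,C=[ray(c,*p,.04) for p in((321,110),(320.8,331),(320.7,230))]
print(A.round(4),B.round(4),C.round(4),np.linalg.norm(A-B)); d=B-A
m=(A+B)/2; y=np.degrees(np.arctan2(*(-d)[[1,0]])); print(m,y)
plan([(m[0],m[1],.1,y,3),(m[0],m[1],.01,y,4)])
```

```text
[0.3574 0.3586 0.04  ] [0.5475 0.3211 0.04  ] [0.4521 0.3397 0.04  ] 0.1937487255433071
[0.45248182 0.3398351  0.04      ] 168.84478284319928
3 x [0.09, 0.14, 1.95, 0, 0, np.float64(-0.1)]
4 x [-0.0, 0.0, 2.25, 0, 0, np.float64(0.0)]
end [0.4524 0.3398 0.0101] 168.94
```

```bash
python3 -m inch '[[[0.1,0.1,3,0,0,0,-1],[0.1,0.15,3,0,0,0,-1],[0.1,0.15,3,0,0,0,-1],[0,0,3,0,0,0,-1],[0,0,2.7,0,0,0,-1]]]' 25
python3 -m inch '[[[0,0,0.1,0,0,0,-0.5],[0,0,0,0,0,0,1],[0,0,0,0,0,0,1],[0,0,0,0,0,0,1],[0,0,0,0,0,0,1]]]' 25
python3 -m inch '[[[0,0,0,0,0,0,1],[0,0,0,0,0,0,1],[0,0,0,0,0,0,1]]]' 25
python3 -m inch '[[[0,0,-2,0,0,0,1],[0,0,-3,0,0,0,1],[0,0,-3.5,0,0,0,1],[0,0,-3.5,0,0,0,1],[0,0,-3,0,0,0,1]]]' 25
python3 - <<'E'
from h import *
# plate centre estimate, target yaw: tool x along griddle +y (yaw ~92)
s=robot.read_state(); print(np.degrees(yaw_of(s)), s["tool_pos"])
plan([(.5,.16,.17,130,6),(.525,-.027,.165,92.1,6)])
c=cam("top"); cv2.imwrite("pics/t2.png",c["image"])
E
```

```text
t: 3.4
tool_pos: [0.4525, 0.3389, 0.0105]
orientation: [0.313, 3.126, -0.0]
force: [0.7, -0.6, 0.3]
opening: 0.0932
t: 3.9
tool_pos: [0.4527, 0.341, 0.0123]
orientation: [0.309, 3.124, 0.002]
force: [0.0, -0.0, 0.8]
opening: 0.0574
t: 4.2
tool_pos: [0.4517, 0.3405, 0.0108]
orientation: [0.309, 3.126, 0.0]
force: [-0.2, 1.5, 0.3]
opening: 0.0335
t: 4.7
tool_pos: [0.4515, 0.3404, 0.1621]
orientation: [0.309, 3.126, 0.0]
force: [1.9, 1.0, -2.2]
opening: 0.0258
168.72169951848076 [0.45152623 0.34037169 0.16213459]
6 x [-2.15, -2.34, -0.13, 0, 0, np.float64(6.5)]
6 x [-3.07, -0.9, 0.08, 0, 0, np.float64(6.3)]
end [ 0.5252 -0.0272  0.1651] 91.92
```

The lift started before the fingers had fully closed, so the level may sit low in the grip. I'll check.

Run:
```python
from h import *
c=cam("wrist"); cv2.imwrite("pics/w2.png",c["image"])
s=robot.read_state(); print(s["force"],s["opening"],s["tool_pos"])
# vertical apparent length of top vs assumed height
for z in(.17,.18,.19): print(z,[proj(c,np.array([.4525+q*.1*np.cos(np.radians(-11.2)),.34+q*.1*np.sin(np.radians(-11.2)),z])).round(0) for q in(-1,1)])
```

```text
[ 0.84020987  0.22199132 -1.0268551 ] 0.025722342129668865 [0.45417447 0.34202753 0.16590851]
0.17 [array([311.,  81.]), array([313., 444.])]
0.18 [array([311.,  77.]), array([313., 459.])]
0.19 [array([310.,  72.]), array([313., 475.])]
```

View pics/w2.png

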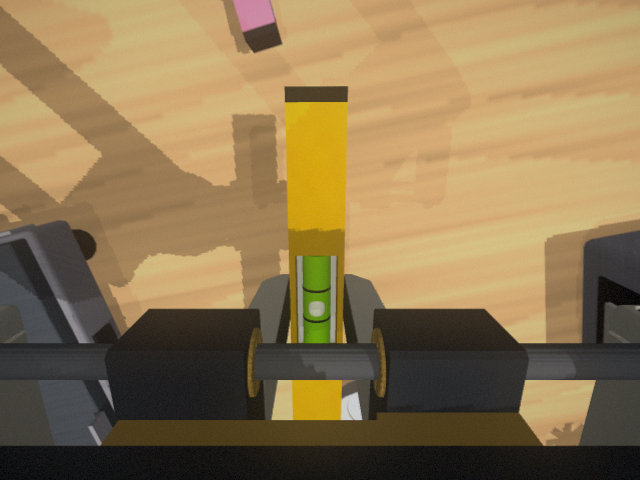

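Run:
```python
from h import *
from scipy.optimize import least_squares
c=cam("wrist"); s=robot.read_state(); print(s["tool_pos"],s["force"])
# unknown: centre x,y, top z, yaw, pitch ; obs: far-cap corners, width at v~215 , vial line mids
obs=np.array([[285,87],[348,87],[304,291],[304+27,291],[304,322],[331,322]],float)
def f(p):
    Rm=R.from_euler("zy",[p[3],p[4]]).as_matrix(); o=np.array(p[:3])
    L=[[-.1,-.013,0],[-.1,.013,0]]
    q=[proj(c,o+Rm@np.array(l)) for l in L]; r=[q[0]-obs[0],q[1]-obs[1]]
    for x,v in((-.008,291),(.008,322)): r.append(proj(c,o+Rm@np.array([x,0,-.004]))-[317.3,v])
    return np.ravel(r)
a=least_squares(f,[.4525,.34,.18,np.radians(-11.2),0],x_scale=.01); print(a.x[:3],np.degrees(a.x[3:]),a.fun.round(1))
```

```text
[0.45296687 0.34126573 0.1628273 ] [ 0.18562105 -0.37097516 -2.49756355]
[0.45676834 0.34195226 0.18233604] [-11.08061324  -3.27270007] [ 0.2  0.1 -0.2 -0.2 -0.1  0.4  0.  -0.3]
```

The grip is good: the level's top is about 20 mm above the TCP, so its underside is about 20 mm below. I expect touchdown at TCP z≈0.105. Carrying it over.

```bash
python3 -m inch '[[[-2.1,-2.3,0,0,0,6.5,1],[-2.1,-2.3,-0.2,0,0,6.5,1],[-2.1,-2.3,-0.2,0,0,6.5,1],[-2.1,-2.3,-0.2,0,0,6.5,1],[-2.1,-2.3,0,0,0,6.5,1]]]' 25
python3 -m inch '[[[-2.1,-2.3,0,0,0,6.5,1],[-3.1,-0.9,0,0,0,6.3,1],[-3.1,-0.9,0,0,0,6.3,1],[-3.1,-0.9,0,0,0,6.3,1],[-3.1,-0.9,0,0,0,6.3,1]]]'
python3 -m inch '[[[-3.1,-0.9,0,0,0,6.3,1],[-3.1,-0.9,0,0,0,6.3,1],[0,0,0,0,0,0,1],[0,0,0,0,0,0,1],[0,0,0,0,0,0,1]]]'
python3 - <<'E'
from h import *
c=cam("wrist"); cv2.imwrite("pics/w3.png",c["image"])
s=robot.read_state(); print(np.degrees(yaw_of(s)), s["tool_pos"],s["force"])
plan([(.525,-.027,.125,92.1,3)])
E
```

```text
t: 5.35
tool_pos: [0.4986, 0.1927, 0.164]
orientation: [-1.177, -2.91, 0.003]
force: [0.0, 0.1, -2.8]
opening: 0.0259
t: 5.85
tool_pos: [0.5287, 0.0376, 0.1637]
orientation: [-1.927, -2.477, 0.004]
force: [0.5, -0.5, -2.4]
opening: 0.0256
t: 6.35
tool_pos: [0.5237, -0.0245, 0.1652]
orientation: [-2.181, -2.258, 0.002]
force: [1.5, 0.6, -2.2]
opening: 0.026
92.02775193702038 [ 0.52396667 -0.02433879  0.16555182] [-0.14897908  0.02065086 -2.19415744]
3 x [-0.09, 0.03, 1.35, 0, 0, np.float64(-0.0)]
end [ 0.525  -0.027   0.1251] 92.03
```

View pics/w3.png

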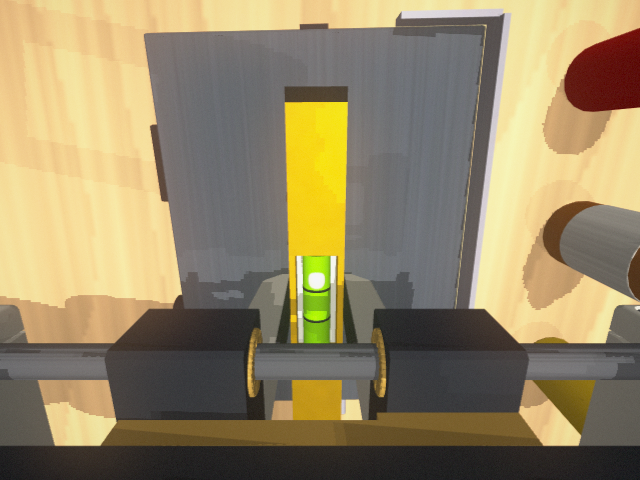

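The level lies along the plate and in the middle of it: the plate's far edge spans u 148–487 and the level is at 317. The bubble is at the left end because of a slight tilt in the grip, which will flatten on contact. Lowering.

```bash
python3 -m inch '[[[0,0,1.5,0,0,0,1],[0,0,1.5,0,0,0,1],[0,0,1,0,0,0,1],[0,0,0.5,0,0,0,1],[0,0,0.3,0,0,0,1]]]' 25
python3 -m inch '[[[0,0,0.3,0,0,0,1],[0,0,0.3,0,0,0,1],[0,0,0,0,0,0,1]]]'
python3 -m inch '[[[0,0,0.2,0,0,0,1],[0,0,0.2,0,0,0,1],[0,0,0,0,0,0,1]]]'
```

```text
t: 6.9
tool_pos: [0.5238, -0.0252, 0.1174]
orientation: [-2.183, -2.257, 0.001]
force: [0.1, 0.1, -2.0]
opening: 0.0259
t: 7.2
tool_pos: [0.5244, -0.0254, 0.1126]
orientation: [-2.184, -2.258, 0.0]
force: [0.3, 0.4, -1.2]
opening: 0.0257
t: 7.5
tool_pos: [0.5247, -0.0255, 0.1088]
orientation: [2.184, 2.258, 0.001]
force: [0.6, -0.6, -0.9]
opening: 0.026
```

```bash
python3 -m inch '[[[0,0,0.2,0,0,0,1],[0,0,0,0,0,0,1]]]'
python3 -m inch '[[[0,0,0.2,0,0,0,1],[0,0,0,0,0,0,1]]]'
python3 -m inch '[[[0,0,0.2,0,0,0,1],[0,0,0,0,0,0,1]]]'
```

```text
t: 7.7
tool_pos: [0.525, -0.0256, 0.1077]
orientation: [2.183, 2.257, 0.001]
force: [-2.0, -0.6, 5.1]
opening: 0.0258
t: 7.9
tool_pos: [0.5251, -0.0256, 0.1076]
orientation: [2.183, 2.257, 0.001]
force: [-10.0, 0.8, 20.7]
opening: 0.0253
t: 8.1
tool_pos: [0.5251, -0.0258, 0.1067]
orientation: [2.182, 2.257, 0.001]
force: [-16.5, 0.6, 29.6]
opening: 0.0256
```

Touched down at z≈0.108. I'll ease the push, then open.

```bash
python3 -m inch '[[[0,0,-0.3,0,0,0,1],[0,0,-0.2,0,0,0,0.2],[0,0,0,0,0,0,0.2],[0,0,0,0,0,0,-0.2],[0,0,0,0,0,0,-0.2]]]'
python3 -m inch '[[[0,0,0,0,0,0,-0.2],[0,0,0,0,0,0,-0.2],[0,0,-2,0,0,0,-0.2],[0,0,-2.5,0,0,0,-0.2],[0,0,-2.5,0,0,0,-0.2]]]'
python3 -m inch '[[[0,0,-0,0,0,0,-0.2],[0,0,0,0,0,0,-0.2],[0,0,0,0,0,0,-0.2]]]'
python3 - <<'E'
from h import *
c=cam("wrist"); cv2.imwrite("pics/w4.png",c["image"])
s=robot.read_state(); print(np.degrees(yaw_of(s)), s["tool_pos"],s["force"])
E
```

```text
t: 8.6
tool_pos: [0.5242, -0.0253, 0.1072]
orientation: [-2.184, -2.258, 0.001]
force: [-0.0, 0.4, 0.2]
opening: 0.0488
t: 9.1
tool_pos: [0.524, -0.0253, 0.178]
orientation: [-2.183, -2.258, 0.001]
force: [-0.2, 0.7, -0.3]
opening: 0.0555
t: 9.4
tool_pos: [0.5237, -0.0253, 0.1763]
orientation: [-2.183, -2.257, 0.002]
force: [-0.0, -0.1, -0.4]
opening: 0.0556
91.91379389115235 [ 0.52355591 -0.02527408  0.17604019] [ 0.18650849 -0.21142853 -0.41194215]
```

View pics/w4.png

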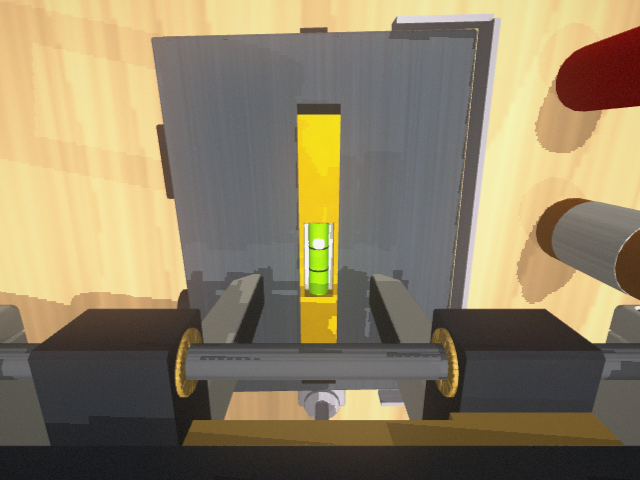

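The level is released, upright and central on the plate. The bubble is at about (319,243), with lines at v≈248 and 270, so it sits toward the left end, as expected. Next is the knob, visible behind at about (322,403). I'll grip it at yaw ≈200° so that one clockwise turn does the job with a mid-look at 90°.

Run:
```python
from h import *
import pickle
c=cam("wrist"); ct=pickle.load(open("top.pkl","rb"))
print("knob by wrist",ray(c,322,403,.118).round(4),"top",ray(ct,380.8,218.8,.118).round(4))
a,b,m=[ray(c,318.5,v,.121) for v in(243,248,270)]; print("bubble",a.round(4),b.round(4),m.round(4), "level y",ray(c,319,105,.125),ray(c,319,382,.125))
# plate edges in wrist: left/right at far edge
print("plate far corners",ray(c,152,37,.085),ray(c,478,30,.085))
plan([(.530,-.12,.19,146,7),(.534,-.220,.17,200,7),(.534,-.22,.092,200,5)])
```

```text
knob by wrist [ 0.5319 -0.1474  0.118 ] top [ 0.5342 -0.2169  0.118 ]
bubble [ 0.5245 -0.0156  0.121 ] [ 0.5246 -0.0191  0.121 ] [ 0.5252 -0.0349  0.121 ] level y [0.52177176 0.07087062 0.125     ] [ 0.52860527 -0.12245782  0.125     ]
plate far corners [0.40867544 0.11356456 0.085     ] [0.62557594 0.12469253 0.085     ]
7 x [-1.31, -0.51, -0.2, 0, 0, np.float64(-7.7)]
7 x [-0.35, -1.44, 0.29, 0, 0, np.float64(-7.7)]
5 x [0.0, -0.0, 1.55, 0, 0, np.float64(-0.1)]
end [ 0.5342 -0.2199  0.0922] 200.21
```

```bash
python3 -m inch '[[[-1.3,-0.5,-0.2,0,0,-7.7,-0.2],[-1.3,-0.5,-0.2,0,0,-7.7,-0.4],[-1.3,-0.5,-0.2,0,0,-7.7,-0.6],[-1.3,-0.5,-0.2,0,0,-7.7,-0.6],[-1.3,-0.5,-0.2,0,0,-7.7,-0.6]]]'
python3 -m inch '[[[-1.3,-0.5,-0.2,0,0,-7.7,-0.6],[-1.3,-0.5,-0.2,0,0,-7.7,-0.6],[-0.35,-1.45,0,0,0,-7.7,-0.6],[-0.35,-1.45,0,0,0,-7.7,-0.6],[-0.35,-1.45,0,0,0,-7.7,-0.6]]]'
python3 -m inch '[[[-0.35,-1.45,0,0,0,-7.7,-0.6],[-0.35,-1.45,0,0,0,-7.7,-0.6],[-0.35,-1.45,0,0,0,-7.7,-0.6],[-0.35,-1.45,0,0,0,-7.7,-0.6],[0,0,0,0,0,0,-0.6]]]'
python3 - <<'E'
from h import *
c=cam("wrist"); cv2.imwrite("pics/w5.png",c["image"])
s=robot.read_state(); print(np.degrees(yaw_of(s)), s["tool_pos"],s["force"],s["q"].round(2),s["opening"])
c=cam("wrist"); print(proj(c,np.array([.533,-.219,.118])))
plan([(.533,-.219,.092,200,5)])
E
```

```text
t: 10.0
tool_pos: [0.5193, -0.094, 0.1866]
orientation: [-1.309, -2.854, 0.0]
force: [0.7, -0.6, 0.5]
opening: 0.074
t: 10.5
tool_pos: [0.5203, -0.1628, 0.1904]
orientation: [-0.294, -3.126, -0.001]
force: [0.6, 0.6, 0.4]
opening: 0.0743
t: 11.0
tool_pos: [0.5351, -0.2209, 0.1904]
orientation: [0.54, -3.093, -0.001]
force: [0.0, 0.3, 0.5]
opening: 0.0746
-160.4845166783925 [ 0.53485772 -0.21996497  0.19042592] [-0.39352216 -0.23937637 -0.86916062] [-0.48  0.09  1.58  0.    1.47 -2.39] 0.07480564344353943
[318.0240882  247.02210805]
5 x [0.03, 0.02, 1.97, 0, 0, np.float64(-0.1)]
end [ 0.533  -0.219   0.0921] -160.03
```

View pics/w5.png

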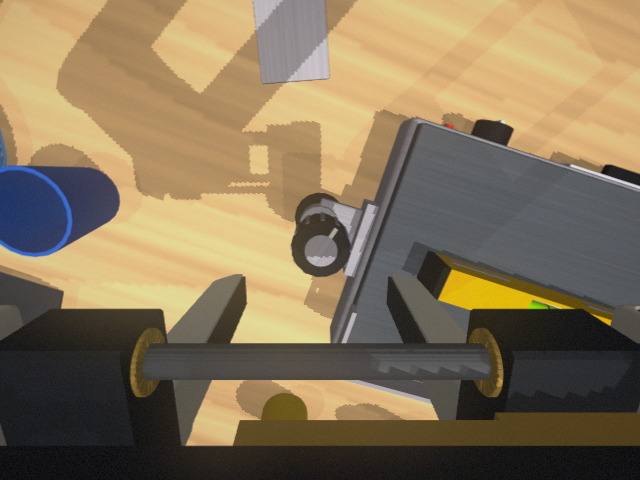

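The knob is at (321,248), against a prediction of (318,247). Descending to z≈0.095 and gripping.

```bash
python3 -m inch '[[[0.1,-0.1,2,0,0,0,-0.4],[0,0,2,0,0,0,-0.4],[0,0,2,0,0,0,-0.4],[0,0,2,0,0,0,-0.4],[0,0,1.5,0,0,0,-0.4]]]' 40
python3 -m inch '[[[0,0,0,0,0,0,1],[0,0,0,0,0,0,1],[0,0,0,0,0,0,1],[0,0,0,0,0,0,1],[0,0,0,0,0,0,1]]]' 40
```

```text
t: 11.6
tool_pos: [0.5339, -0.2198, 0.0949]
orientation: [0.534, -3.094, -0.002]
force: [0.5, -0.0, 0.4]
opening: 0.065
t: 12.1
tool_pos: [0.5342, -0.2182, 0.0974]
orientation: [0.538, -3.094, -0.008]
force: [-6.0, 13.5, 4.8]
opening: 0.0431
```

Gripped at 43 mm. I'll relieve the side load along tool y, then turn clockwise 112° to yaw ≈ 88°.

```bash
python3 -m inch '[[[0,0.1,0,0,0,0,1],[0,0.05,0,0,0,0,1]]]'
python3 -m inch '[[[0,0,0,0,0,7,1],[0,0,0,0,0,7,1],[0,0,0,0,0,7,1],[0,0,0,0,0,7,1],[0,0,0,0,0,7,1]]]'
python3 -m inch '[[[0,0,0,0,0,7,1],[0,0,0,0,0,7,1],[0,0,0,0,0,7,1],[0,0,0,0,0,7,1],[0,0,0,0,0,7,1]]]'
python3 -m inch '[[[0,0,0,0,0,7,1],[0,0,0,0,0,7,1],[0,0,0,0,0,7,1],[0,0,0,0,0,7,1],[0,0,0,0,0,7,1]]]'
python3 -m inch '[[[0,0,0,0,0,7,1],[0,0,0,0,0,0,1],[0,0,0,0,0,0,1],[0,0,0,0,0,0,1],[0,0,0,0,0,0,1]]]'
python3 -m inch '[[[0,0,0,0,0,0,1],[0,0,0,0,0,0,1],[0,0,0,0,0,0,1],[0,0,0,0,0,0,1],[0,0,0,0,0,0,1]]]'
python3 -m inch '[[[0,0,0,0,0,0,1],[0,0,0,0,0,0,1],[0,0,0,0,0,0,1],[0,0,0,0,0,0,1],[0,0,0,0,0,0,1]]]'
python3 - <<'E'
from h import *
c=cam("wrist"); cv2.imwrite("pics/w6.png",c["image"])
s=robot.read_state(); print(np.degrees(yaw_of(s)), s["tool_pos"],s["force"],s["q"].round(2),s["opening"])
E
```

```text
t: 12.3
tool_pos: [0.5341, -0.2181, 0.0974]
orientation: [0.538, -3.095, -0.004]
force: [-0.6, 4.4, 0.1]
opening: 0.0436
t: 12.8
tool_pos: [0.5342, -0.2174, 0.0974]
orientation: [-0.425, -3.112, -0.005]
force: [-1.8, 10.4, 1.4]
opening: 0.0432
t: 13.3
tool_pos: [0.5345, -0.2168, 0.0974]
orientation: [-1.34, -2.839, -0.006]
force: [-1.5, 12.0, 1.3]
opening: 0.043
t: 13.8
tool_pos: [0.5352, -0.2167, 0.0974]
orientation: [-2.132, -2.305, -0.007]
force: [1.5, 13.0, -1.2]
opening: 0.0435
t: 14.3
tool_pos: [0.5354, -0.2166, 0.0974]
orientation: [-2.263, -2.176, -0.007]
force: [2.4, 14.0, -1.5]
opening: 0.0432
t: 14.8
tool_pos: [0.5354, -0.2166, 0.0974]
orientation: [-2.263, -2.176, -0.007]
force: [1.5, 13.9, -1.6]
opening: 0.0432
t: 15.3
tool_pos: [0.5354, -0.2166, 0.0974]
orientation: [-2.264, -2.176, -0.007]
force: [1.5, 13.0, -0.2]
opening: 0.0433
87.74000958662319 [ 0.53536728 -0.21663886  0.09741564] [ 1.083863   13.69305019 -2.71623663] [-0.48  0.16  1.68  0.    1.3  -0.44] 0.04325531799982031
```

View pics/w6.png

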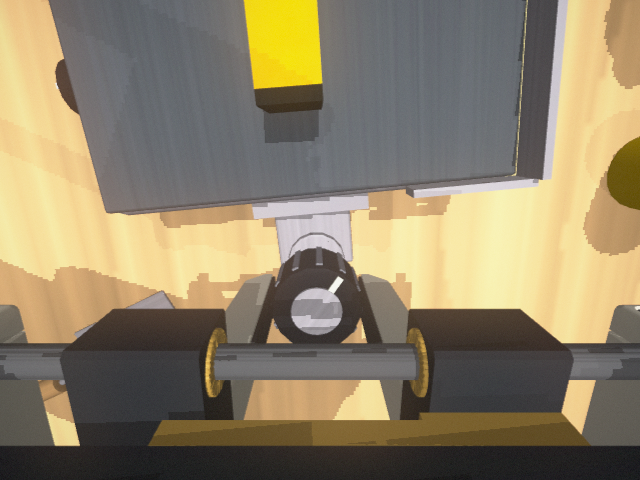

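The white mark shows the knob turned with the tool (112° = 1.96 rad, 7.0 mm), but the vial is out of view here. I'll get the initial offset numerically from the earlier image w4.

```bash
cat >> h.py <<'E'
def vial(im,u0,u1,v0,v1):
    "bubble (whitish) and line rows in a crop round the vial"
    g=im[v0:v1,u0:u1].astype(int)
    sat=g.max(2)-g.min(2); wh=(g.min(2)>120)
    ys,xs=np.nonzero(wh); print("white px",len(ys),"mean v",ys.mean()+v0 if len(ys) else None)
    for v in range(v0,v1): print(v,g[v-v0].mean(0).round().astype(int), end=";")
    print()
E
python3 - <<'E'
from h import *
vial(cv2.imread("pics/w4.png"),314,324,222,298)
E
```

```text
white px 106 mean v 243.70754716981133
222 [ 33 189 222];223 [ 28 205 152];224 [ 24 243 180];225 [ 21 244 181];226 [ 24 244 183];227 [ 26 244 185];228 [ 27 245 187];229 [ 26 244 186];230 [ 27 244 186];231 [ 28 244 186];232 [ 26 245 188];233 [ 30 246 189];234 [ 26 245 188];235 [ 26 245 188];236 [ 26 245 188];237 [ 27 245 188];238 [ 78 245 202];239 [222 245 238];240 [242 245 243];241 [242 245 244];242 [243 245 245];243 [242 245 244];244 [242 245 244];245 [240 245 244];246 [238 245 244];247 [235 244 243];248 [210 223 222];249 [115 138 135];250 [ 44 233 168];251 [ 25 244 176];252 [ 27 245 185];253 [ 26 245 186];254 [ 26 244 184];255 [ 27 244 183];256 [ 28 244 183];257 [ 25 242 174];258 [ 23 242 173];259 [ 21 242 173];260 [ 24 242 173];261 [ 23 242 173];262 [ 22 242 173];263 [ 23 242 173];264 [ 23 242 173];265 [ 22 242 173];266 [ 21 242 173];267 [ 23 242 173];268 [ 23 245 184];269 [ 21 245 183];270 [ 42 159 119];271 [51 78 73];272 [ 32 221 158];273 [ 22 244 182];274 [ 22 245 184];275 [ 22 245 184];276 [ 20 245 183];277 [ 21 245 184];278 [ 20 245 183];279 [ 20 244 183];280 [ 17 244 183];281 [ 15 245 182];282 [ 19 245 183];283 [ 23 231 168];284 [ 28 205 138];285 [ 29 201 136];286 [ 27 201 135];287 [ 29 201 136];288 [ 29 202 136];289 [ 27 201 136];290 [ 26 201 135];291 [ 27 201 136];292 [ 26 200 135];293 [ 28 201 136];294 [ 20 209 163];295 [ 32 125 143];296 [ 32 113 140];297 [ 27 209 242];
```

Initial offset was about 11 mm, so about 4 mm (63°) remains. I'll turn that, release, rise and look from above the level.

```bash
python3 -m inch '[[[0,0,0,0,0,7,1],[0,0,0,0,0,7,1],[0,0,0,0,0,7,1],[0,0,0,0,0,7,1],[0,0,0,0,0,7,1]]]'
python3 -m inch '[[[0,0,0,0,0,7,1],[0,0,0,0,0,7,1],[0,0,0,0,0,7,1],[0,0,0,0,0,7,1],[0,0,0,0,0,0,1]]]'
python3 -m inch '[[[0,0,0,0,0,0,-0.4],[0,0,0,0,0,0,-0.4],[0,0,0,0,0,0,-0.4],[0,0,0,0,0,0,-0.4],[0,0,-2,0,0,0,-0.4]]]'
python3 -m inch '[[[0,0,-2.5,0,0,0,-0.4],[0,0,-3,0,0,0,-0.4],[0,0,-2,0,0,0,-0.4],[0,0,0,0,0,0,-0.4]]]'
python3 - <<'E'
from h import *
s=robot.read_state(); print(np.degrees(yaw_of(s)), s["tool_pos"],s["force"],s["q"].round(2),s["opening"])
plan([(.525,-.1,.19,91.9,9)])
E
```

```text
t: 15.85
tool_pos: [0.536, -0.2169, 0.0974]
orientation: [-2.816, -1.388, -0.007]
force: [5.8, 12.3, -6.4]
opening: 0.0431
t: 16.35
tool_pos: [0.5364, -0.2174, 0.0975]
orientation: [-3.068, -0.666, -0.007]
force: [7.6, 10.6, -6.8]
opening: 0.043
t: 16.85
tool_pos: [0.5322, -0.219, 0.114]
orientation: [-3.066, -0.671, 0.007]
force: [-1.2, -0.4, -0.1]
opening: 0.065
t: 17.25
tool_pos: [0.5362, -0.2209, 0.196]
orientation: [3.065, 0.671, 0.008]
force: [0.5, -0.3, -0.1]
opening: 0.0651
24.69103830532282 [ 0.53618457 -0.2209402   0.19597434] [ 0.54738145 -0.26013862 -0.10608066] [-0.48  0.08  1.58 -0.    1.47  0.66] 0.06511071200800961
9 x [1.09, -0.93, 0.07, 0, 0, np.float64(-7.5)]
end [ 0.5252 -0.0997  0.1897] 92.19
```

```bash
python3 -m inch '[[[1.1,-0.9,0,0,0,-7.5,-0.4],[1.1,-0.9,0,0,0,-7.5,-0.4],[1.1,-0.9,0,0,0,-7.5,-0.4],[1.1,-0.9,0,0,0,-7.5,-0.4],[1.1,-0.9,0,0,0,-7.5,-0.4]]]'
python3 -m inch '[[[1.1,-0.9,0,0,0,-7.5,-0.4],[1.1,-0.9,0,0,0,-7.5,-0.4],[1.1,-0.9,0,0,0,-7.5,-0.4],[1.1,-0.9,0,0,0,-7.5,-0.4],[0,0,0,0,0,0,-0.4]]]'
python3 -m inch '[[[0,0,0,0,0,0,-0.4],[0,0,0,0,0,0,-0.4],[0,0,0,0,0,0,-0.4],[0,0,0,0,0,0,-0.4]]]'
python3 - <<'E'
from h import *
c=cam("wrist"); im=c["image"]; cv2.imwrite("pics/w7.png",im)
s=robot.read_state(); print(np.degrees(yaw_of(s)), s["tool_pos"],s["force"],s["q"].round(2))
q=proj(c,np.array([.525,-.027,.12])); print(q)
u,v=q.astype(int)
cv2.imwrite("pics/w7c.png",cv2.resize(im[max(0,v-75):v+75,max(0,u-100):u+100],None,fx=4,fy=4,interpolation=cv2.INTER_NEAREST))
E
```

```text
t: 17.75
tool_pos: [0.547, -0.1505, 0.1901]
orientation: [-2.685, -1.629, 0.002]
force: [0.1, -0.0, 0.7]
opening: 0.0651
t: 18.25
tool_pos: [0.5247, -0.0981, 0.1904]
orientation: [-2.173, -2.266, 0.001]
force: [-0.0, -0.6, -0.4]
opening: 0.0651
t: 18.65
tool_pos: [0.5259, -0.0997, 0.1915]
orientation: [-2.18, -2.262, 0.0]
force: [-0.5, -0.5, 0.1]
opening: 0.065
92.13948609868247 [ 0.52591828 -0.09959054  0.19155332] [0.28118637 0.02896305 0.68546688] [-0.28 -0.03  1.7  -0.    1.47 -0.32]
[319.05961677 145.59999442]
```

View pics/w7c.png

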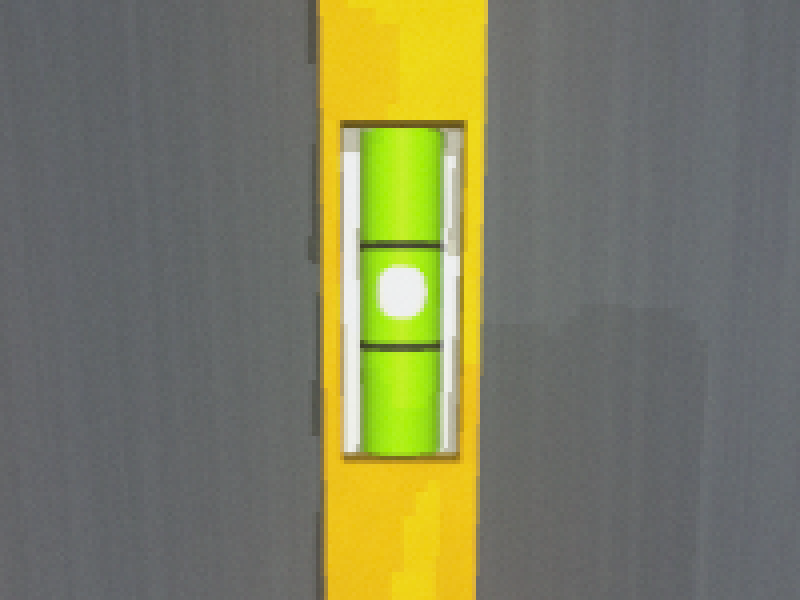

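The bubble stands between the lines: lines at crop v 245 and 347, bubble at 292, about 0.5 mm off centre. Nothing is touching the level. Next I'll shut the fingers and press on the solid top about 45 mm right of centre, so the vial stays in view.

```bash
python3 -m inch '[[[0.6,0,0.5,0,0,0,1],[0.6,0,0.5,0,0,0,1],[0.6,0,1,0,0,0,1],[0.6,0,1,0,0,0,1],[0.5,0,1,0,0,0,1]]]' 20
python3 -m inch '[[[0,0,0.5,0,0,0,1],[0,0,0.5,0,0,0,1],[0,0,0,0,0,0,1],[0,0,0,0,0,0,1],[0,0,0,0,0,0,1]]]'
python3 - <<'E'
from h import *
c=cam("wrist"); im=c["image"]; cv2.imwrite("pics/w8.png",im)
s=robot.read_state(); print(np.degrees(yaw_of(s)), s["tool_pos"],s["force"],s["opening"])
for X in([.525,-.027,.12],[.5266,-.071,.125]): print(proj(c,np.array(X)))
E
```

```text
t: 19.2
tool_pos: [0.5243, -0.0694, 0.1503]
orientation: [-2.177, -2.264, 0.001]
force: [-0.0, -0.4, 0.3]
opening: 0.0298
t: 19.7
tool_pos: [0.5251, -0.0705, 0.1422]
orientation: [2.178, 2.263, 0.001]
force: [0.2, 0.1, 0.3]
opening: 0.0005
92.19660188117702 [ 0.52503781 -0.07049964  0.14219345] [-1.47935758  1.03486533  0.32505881] 0.0006107013868100559
[319.21947765 201.41271269]
[318.97886824 278.97115824]
```

View pics/w8.png

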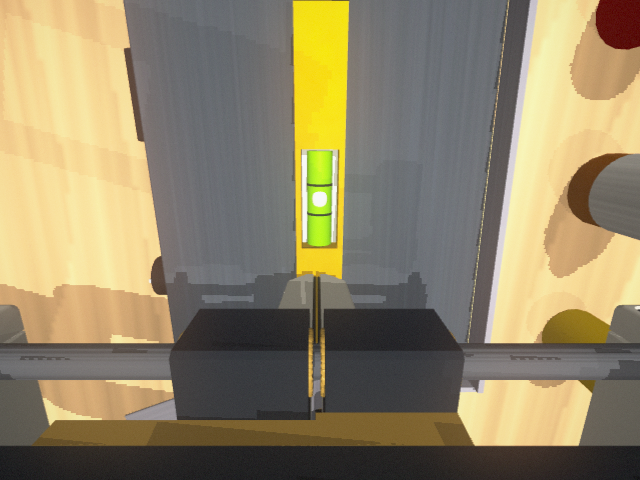

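The bubble is at (319,199), midway between its lines at 185 and 214. The closed fingers are centred on the solid top beyond the trough. Pressing down.

```bash
python3 -m inch '[[[0,0.1,0.5,0,0,0,1],[0,0,0.4,0,0,0,1],[0,0,0.2,0,0,0,1],[0,0,0.1,0,0,0,1],[0,0,0,0,0,0,1]]]'
python3 -m inch '[[[0,0,0.1,0,0,0,1],[0,0,0.1,0,0,0,1],[0,0,0,0,0,0,1]]]'
python3 -m inch '[[[0,0,0.1,0,0,0,1],[0,0,0,0,0,0,1]]]'
python3 -m inch '[[[0,0,0.1,0,0,0,1],[0,0,0,0,0,0,1]]]'
```

```text
t: 20.25
tool_pos: [0.5255, -0.0701, 0.1293]
orientation: [-2.178, -2.264, 0.0]
force: [-0.2, 0.2, 0.4]
opening: 0.0004
t: 20.55
tool_pos: [0.5256, -0.0702, 0.1275]
orientation: [-2.178, -2.264, 0.0]
force: [-0.4, 0.3, -0.2]
opening: 0.0004
t: 20.75
tool_pos: [0.5256, -0.0702, 0.1265]
orientation: [-2.178, -2.264, 0.0]
force: [0.1, 0.1, 0.6]
opening: 0.0006
t: 20.95
tool_pos: [0.5256, -0.0702, 0.1255]
orientation: [-2.178, -2.264, 0.0]
force: [-0.7, -0.3, 0.3]
opening: 0.0004
```

```bash
python3 -m inch '[[[0,0,0.1,0,0,0,1],[0,0,0,0,0,0,1]]]'
python3 -m inch '[[[0,0,0.1,0,0,0,1],[0,0,0,0,0,0,1]]]'
```

```text
t: 21.15
tool_pos: [0.5259, -0.0702, 0.1251]
orientation: [2.178, 2.264, 0.001]
force: [-0.7, 0.6, 4.0]
opening: 0.0004
t: 21.35
tool_pos: [0.5262, -0.0702, 0.1251]
orientation: [2.177, 2.263, 0.001]
force: [-3.6, 1.4, 10.7]
opening: 0.0007
```

```bash
python3 -m inch '[[[0,0,0.03,0,0,0,1],[0,0,0,0,0,0,1],[0,0,0,0,0,0,1],[0,0,0,0,0,0,1],[0,0,0,0,0,0,1]]]'
python3 -m inch '[[[0,0,0,0,0,0,1],[0,0,0,0,0,0,1],[0,0,0,0,0,0,1],[0,0,0,0,0,0,1],[0,0,0,0,0,0,1]]]'
python3 -m inch '[[[0,0,0,0,0,0,1],[0,0,0,0,0,0,1],[0,0,0,0,0,0,1],[0,0,0,0,0,0,1],[0,0,0,0,0,0,1]]]'
python3 - <<'E'
from h import *
c=cam("wrist"); im=c["image"]; 
print(proj(c,np.array([.525,-.027,.12])))
cv2.imwrite("pics/w9.png",cv2.resize(im[120:270,220:420],None,fx=4,fy=4,interpolation=cv2.INTER_NEAREST))
E
```

```text
t: 21.85
tool_pos: [0.5263, -0.0702, 0.1251]
orientation: [2.177, 2.263, 0.001]
force: [-4.8, 1.2, 12.1]
opening: 0.0003
t: 22.35
tool_pos: [0.5263, -0.0702, 0.1251]
orientation: [2.177, 2.263, 0.001]
force: [-4.7, 1.0, 12.5]
opening: 0.0007
t: 22.85
tool_pos: [0.5263, -0.0702, 0.1251]
orientation: [2.177, 2.263, 0.001]
force: [-5.3, 0.7, 12.9]
opening: 0.0004
[317.06648457 207.71311077]
```

View pics/w9.png

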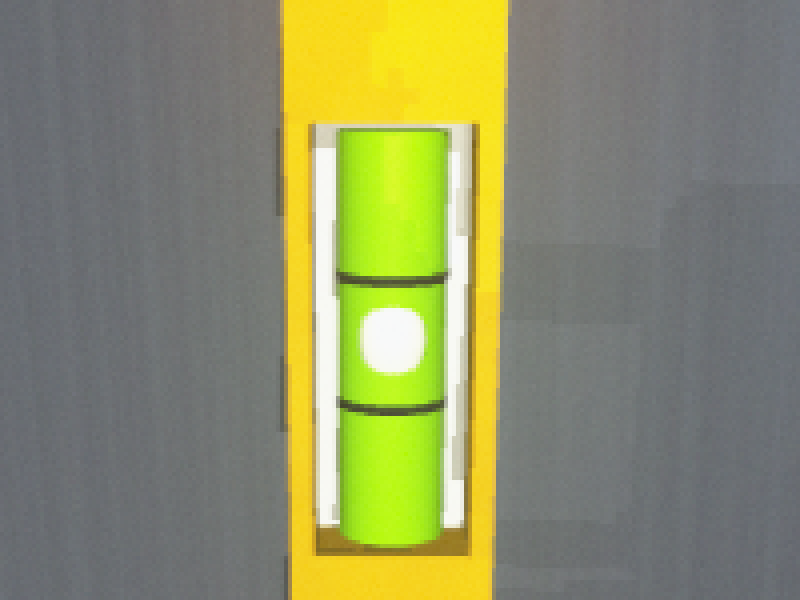

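While pressed, the bubble (v 341) stays between its lines (281 and 409), about 0.5 mm off the middle, at a steady 12.5 N. Handing in.

```bash
python3 -c "
from plant import robot
robot.close_job(); s=robot.read_state(); print(s['t'],s['force'])"
```

```text
the job is handed in; nothing more can be done
the job is handed in; nothing more can be done
```

The job is done and handed in at about 23 s of the 72 s allowed. No verdict was reported, so the result rests on my own checks.

**What I did:** I set the yellow level down in the middle of the plate along its long side and let go. I turned the black knob 175° clockwise in one grip, then pressed the level down with shut fingers on its solid top.

**Last checks:**
- **Bubble:** it is between its lines by camera, about 0.5 mm off the middle, both untouched and under the push.
- **Push:** steady at about 12.5 N from the arm, plus the level's own weight. There was also about 5 N sideways.
- **Position:** by camera, the level's centre is within a few millimetres of the plate centre, and it lines up with the long side within a few degrees.

**What went less well:**
- The fingers were not quite closed when I lifted, so the level sat about 10 mm low and slightly tilted in the grip. It flattened when set down.
- At set-down the push reached about 30 N, with 16 N sideways, before I eased off.
- The mid-turn look at the knob did not show the vial, so I worked out the rest of the turn from an earlier picture.
- I did not re-measure the bystanders. No unexpected contact forces showed up near any of them.

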